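# Tare the counter beam scale for a steel jug

## Task

Tare the beam scale for the empty steel jug: set the jug gently down, upright, in the middle of the scale's round pan, then slide the brass poise along the notched beam and let it drop into the notch that brings the pointer to rest on the dark centre band. Leave the jug on the pan and the poise seated in its notch, and do not disturb the crockery standing around.

Things in the scene. Friction and masses are not known exactly. Their poses are not given: they have to be found in the camera images.
- jug_mid (a point): Straight-sided open jug of plain stainless steel, 62 mm across, 105 mm tall, wall 3 mm, standing on the counter. Point on its axis half-way up (52.5 mm above its underside). z up; +y to the handle, a round 9 mm bar loop reaching 65 mm from the axis, 21 to 97 mm above the underside; -y to the small lip at the rim. Grip it across its x. Weight unknown, 0.2 to 0.375 kg.
- pan_top (a point): Centre of the upper face of the scale's flat round steel pan, 130 mm across, about 128 mm above the counter. The pan stays level and floats about 7 mm up and down as the beam tips; a load weighs the same wherever it stands on it.
- fulcrum (a point): Pivot of the beam, between two low cheeks of the scale body, 105 mm above the counter; fixed. z up, x along the hinge axis, +y along the scale to the pan (its centre 90 mm away), -y along the notched beam to the pointer tip (292 mm away) and the white upright index plate behind it (ends 322 mm away, 162 mm above the counter).
- beam (a joint): Beam angle in rad: 0 = level, pointer at mid plate; positive = pointer up (poise too near the fulcrum for the load), negative = pointer down (poise too far out). Stops near -0.08 and +0.08; the dark centre band on the plate spans -0.024 to 0.024 (7 mm up and down at the tip). One notch shifts the rest angle by about 0.04. It settles in about 1.5 s and reads true only with hands off.
- poise (a joint): Poise position along the beam in m, growing away from the pan: 0 = notch 0, 55 mm from the fulcrum, then a notch every 0.015 up to notch 12 at 0.180. V notches 10 mm wide and 5 mm deep in the beam's upper edge, 5 mm flat lands between. Each notch is worth about 37 g on the pan; the empty scale balances near notch 0, but its zero may be a notch out either way.
- poise_lift (a joint): Height of the poise's cross pin over the bottom of a notch, in m: 0 = seated in a notch, 0.004 = resting on a land between notches, 0.007 = lifted as far as it goes (then it pulls the beam up with it). The poise drops by its own weight. If it is lifted under load, the beam follows it up to the beam's upper stop.
- poise_knob (a point): Centre of the upright round brass knob on the poise, 24 mm across, 48 mm tall, where to grip it. Below it the saddle, 34 mm along the beam, 32 mm across, 26 to 82 mm below this point. The poise weighs 0.22 kg and tips with the beam. Seated, this point lies 44 mm above the line from the fulcrum along the beam. Axes as the beam's (+y to the pan).
- plates: Bystander: stack of white plates, 150 mm in diameter, 81 mm tall; origin at the centre of its underside.
- bowl: Bystander: white bowl, 130 mm in diameter, 60 mm tall; origin at the centre of its underside.
- tumbler: Bystander: glass tumbler, 68 mm in diameter, 115 mm tall; origin at the centre of its underside.
- shaker: Bystander: glass jar with a steel cap, 60 mm in diameter, 130 mm tall; origin at the centre of its underside.
- jug: The jug; origin at the centre of its underside, axes as for jug_mid.
- scale: The grey cast body of the counter beam scale, heavy and fixed: 480 mm long, up to 120 mm wide, 40 mm high under the beam. Origin at its underside on the counter, axes as for fulcrum, which lies 60 mm towards the pan and 105 mm up.
- pan: The pan with its stem; origin on the knife edge 23 mm below pan_top.
Things that resemble listed ones, but are neither listed nor needed, are in the scene too. Of the things that look like the jug, the smaller one is meant.

How it is judged:
On the way, in this order (a step that is already met when the one before it is completed fails the run):
1. the jug stands upright in the middle of the pan, let go (contact force between jug and pan above 1 N and horizontal distance between jug_mid and pan_top below 0.03 m and angle between jug_mid's own z axis and vertical below 0.1 rad and contact force between the fingers and jug below 0.1 N), for 0.2 s.
2. the poise is let go, seated in a notch, and the pointer rests on the centre band (value of joint beam between -0.025 and 0.025 rad and velocity of joint beam between -0.04 and 0.04 rad/s and value of joint poise_lift below 0.0015 m and contact force between the fingers and anything else below 0.1 N), for 0.5 s.
At the end, for the whole second after the job is handed in: The jug stands upright and at rest on the pan within 30 mm of its centre; the poise is seated in a notch (lifted less than 1.5 mm); the beam is at rest with the pointer on the centre band (within 0.025 rad of level) (contact force between jug and pan above 1 N and horizontal distance between jug_mid and pan_top below 0.03 m and angle between jug_mid's own z axis and vertical below 0.1 rad and linear speed of jug below 0.02 m/s and value of joint beam between -0.025 and 0.025 rad and velocity of joint beam between -0.04 and 0.04 rad/s and value of joint poise_lift below 0.0015 m); the robot touches nothing.
It fails at once if the jug is banged or pressed onto the pan (over 25 N) (contact force between jug and pan above 25 N).
It fails at once if the jug is tipped over (angle between jug_mid's own z axis and vertical above 0.7 rad).
It fails at once if the crockery around is disturbed (distance of any of plates, bowl, tumbler, shaker from where it was at the start of the episode above 0.02 m).
It also fails if it takes over 67 s, if anything falls off the work surface, if the arm or the gripper's body presses on something with over 40 N, if the wrist force passes 120 N, or if a joint passes its speed limit or range.

## Robot

A 6-joint arm with a two-finger parallel gripper is mounted at the origin on the work surface. World frame = base frame: x ahead of the robot, y to its left, z up, the work surface at z = 0. Lengths are in m, angles in rad, forces in N, time in s.
With the tool pointing down it reaches from about 0.375 to 0.9 m from the base axis. Payload 3.1 kg.
Tool frame: the origin (TCP) lies midway between the tips of the shut fingers; the grasp point (between the pads) lies env.hold_point_z behind it (env.hold_point_z is the distance from the TCP to the grasp point, in m); z points along the fingers, x is the direction in which the jaws open and shut, and the axes are right-handed (so a half turn about z gives the same grasp; the last joint's range is limited). The gripper opens to 85 mm and grips with 20 to 120 N. Pads are 22 mm wide; open, the fingers measure 114 mm over their backs; the gripper's body (76 mm by 85 mm) begins 54 mm behind the grasp point. The pads swing forward as they close: fully open they stand 13 mm farther back than shut.
Start: joints at [1.167, 0.527, 1.433, -0, 1.181, -0.178], TCP at [0.14, 0.609, 0.231] pointing down, gripper open.
Joint ranges: [-3.08, 3.08], [-0.75, 2.2], [0.22, 2.44], [-1.43, 4.57], [0, 2.65], [-2.85, 2.85]. Speed limits (rad/s): [2.79, 2.79, 3.14, 3.14, 3.14, 3.14].

## Interface

Orientations are given as a rotation vector (axis times angle).
In Python, from rig import env gives the robot as it stands. Calls block until the motion is done:
- env.move_ptp(position, orientation): joint-space move of the TCP to a pose.
- env.move_l(position, rate=0.15, rot=None, until_force=None): straight line of the TCP; rot=None keeps the orientation; rate is the mean speed in m/s. With until_force (N) it stops when the force on the tool has changed by that much, and returns True; else False.
- env.move_joints(angles): joint-space move.
- env.set_gripper(opening, grip_force=None): finger opening in m; grip_force is the grip in N (None keeps the last); returns when the fingers have stopped.
- env.wait(seconds).
- env.ik(position, orientation): joint angles nearest the present ones, or None.
- env.read_camera(name): name is "scene" or "side" or "wrist"; returns the picture (384x512x3 uint8, red, green, blue); there is no depth.
- env.calibration(name): a dict with "K" (3x3 intrinsics, pixels), "extrinsics" (4x4, takes a point from camera to world coordinates). Camera axes: x right, y down, z forward; pixel columns grow to the right and rows downward; lengths in m; the calibration is good to about 2 mm. A picture is of the moment at which its call begins: read the wrist's pose just before it. calibration takes no time and is no camera call; for the wrist camera it gives the pose at the moment of the call.
A pose or a line that the arm cannot do raises env.PlanningError and nothing moves.
- env.hand_in(): hands the job in, once; it reports no verdict.
Readings, each from a call of its own:
- env.get_time(): time.
- env.get_q(): joint angles.
- env.get_qvel(): joint speeds.
- env.get_effort(): joint torques, N m.
- env.get_tool_pos(): TCP position.
- env.get_tool_rot(): TCP orientation.
- env.get_contact_force(): force on the tool from outside, world axes, zero at the start.
- env.get_torque(): the same for the moment, N m.
- env.get_gripper_width(): finger opening in m.
Only numpy, scipy, OpenCV 4.12 (cv2) and the standard library are available. Lean on these libraries where they do the work, as an engineer would, in place of code of your own. Each camera call takes 0.05 s, during which the arm holds its last target. There are 200 camera calls.

## Working session

There is one attempt and no reset: what is moved stays moved. The work goes in short steps, each a Python script; the robot and the scene stay as the last script left them, time stands still between calls to the robot, and variables do not carry over. Pictures are saved under pics/ and viewed, about 8 in all and at most 12, crops included, and the job is handed in when it is done.

```bash
ls; mkdir -p pics
python3 - <<'E'
from rig import env
import cv2,numpy as np
a=env.read_camera("scene");b=env.read_camera("side");c=env.read_camera("wrist")
for n,i in zip(("scene","side","wrist"),(a,b,c)):
    cv2.imwrite(f"pics/{n}0.png",i[:,:,::-1]); k=env.calibration(n); print(n,np.round(k["K"],1).tolist(),np.round(k["extrinsics"],3).tolist())
cv2.imwrite("pics/s0big.png",cv2.resize(a,(800,600),interpolation=cv2.INTER_CUBIC)[:,:,::-1])
cv2.imwrite("pics/d0big.png",cv2.resize(b,(800,600),interpolation=cv2.INTER_CUBIC)[:,:,::-1])
print(env.hold_point_z,env.get_time())
E
```

```text
pics
scene [[450.2, 0.0, 253.2], [0.0, 450.2, 204.3], [0.0, 0.0, 1.0]] [[-0.544, 0.708, -0.45, 1.125], [0.839, 0.457, -0.295, 0.34], [-0.003, -0.538, -0.843, 1.265], [0.0, 0.0, 0.0, 1.0]]
side [[435.2, 0.0, 253.9], [0.0, 435.2, 195.9], [0.0, 0.0, 1.0]] [[0.809, -0.439, 0.392, 0.029], [-0.588, -0.585, 0.558, -0.78], [-0.016, -0.682, -0.731, 1.027], [0.0, 0.0, 0.0, 1.0]]
wrist [[315.8, 0.0, 251.8], [0.0, 315.8, 192.1], [0.0, 0.0, 1.0]] [[0.224, 0.926, 0.304, 0.062], [0.975, -0.212, -0.073, 0.626], [-0.003, 0.312, -0.95, 0.373], [0.0, 0.0, 0.0, 1.0]]
0.0187 0.15
```

View pics/s0big.png

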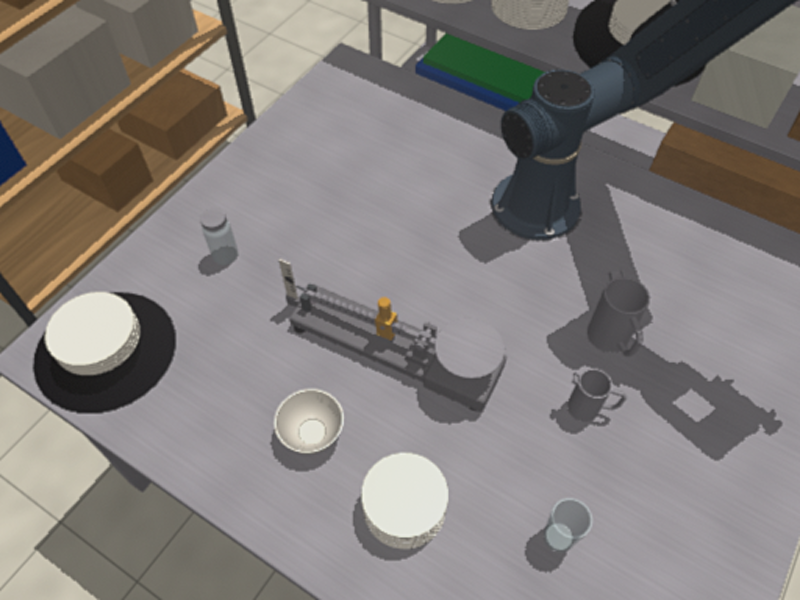

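View pics/d0big.png

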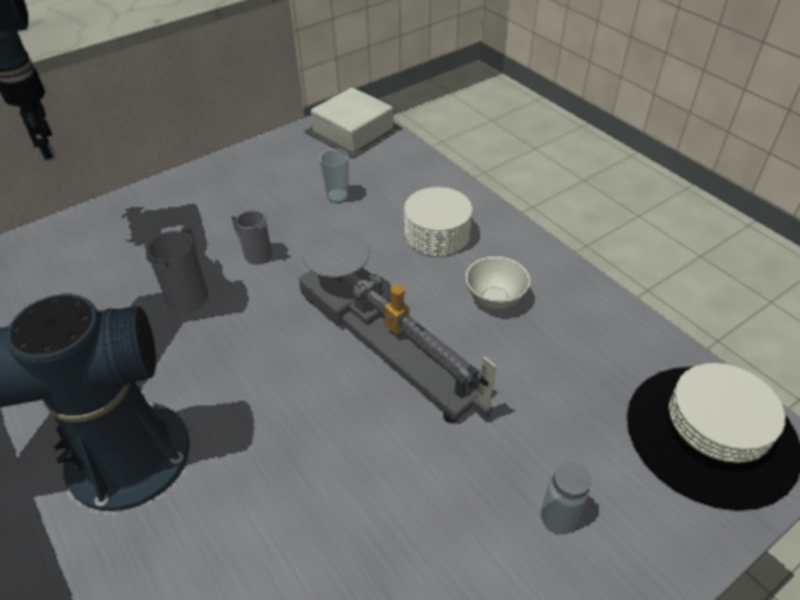

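Two jug-like things appear. The large one is at scene (620,310) and side (178,270). The small one is at scene (592,392) and side (253,235), with its handle to the right in the scene view. The smaller one is meant, so I'll confirm it in an enlarged composite and measure there.

```bash
cat > h.py <<'E'
import cv2,numpy as np
from rig import env
CAL={n:env.calibration(n) for n in("scene","side")}
def ray(n,uv,cal=None):
    c=cal or CAL[n];d=np.linalg.solve(c["K"],[uv[0],uv[1],1.]);T=np.array(c["extrinsics"]);return T[:3,3],T[:3,:3]@d
def onz(n,uv,z,cal=None):
    o,d=ray(n,uv,cal);return o+d*(z-o[2])/d[2]
def tri(r):
    A=0;b=0
    for o,d in r:
        d=d/np.linalg.norm(d);P=np.eye(3)-np.outer(d,d);A=A+P;b=b+P@o
    p=np.linalg.solve(A,b);return p,[np.linalg.norm(np.cross(p-o,d/np.linalg.norm(d)))for o,d in r]
def proj(n,p,cal=None):
    c=cal or CAL[n];T=np.linalg.inv(c["extrinsics"]);q=c["K"]@(T[:3,:3]@p+T[:3,3]);return q[:2]/q[2]
def brass(img):
    h=cv2.cvtColor(img,cv2.COLOR_RGB2HSV);return cv2.inRange(h,(8,120,60),(30,255,255))
E
python3 - <<'E'
from h import *
ims={n:cv2.imread(f"pics/{n}0.png") for n in("scene","side")}
def crop(n,x,y,w,h):
    c=ims[n][y:y+h,x:x+w]; c=cv2.resize(c,(400,300),interpolation=cv2.INTER_CUBIC)
    c=cv2.convertScaleAbs(c,alpha=1.5)
    for i in range(w//10*0,w,10): cv2.line(c,(int(i*400/w),0),(int(i*400/w),5 if (x+i)%50 else 12),(0,0,255),1)
    for i in range(0,h,10): cv2.line(c,(0,int(i*300/h)),(5 if (y+i)%50 else 12,int(i*300/h)),(0,0,255),1)
    return c
P=np.vstack([np.hstack([crop("scene",340,220,80,60),crop("side",120,120,80,60)]),np.hstack([crop("scene",170,155,160,120),crop("side",180,140,160,120)])])
cv2.imwrite("pics/comp.png",P)
for n in ims:
    m=brass(ims[n][:,:,::-1].copy());k,l,s,c=cv2.connectedComponentsWithStats(m);print(n,[(s[i].tolist(),c[i].round(1).tolist()) for i in range(1,k) if s[i][4]>15])
E
```

```text
scene [([0, 0, 22, 6, 82], [10.8, 1.7]), ([35, 44, 105, 92, 3533], [85.5, 91.4]), ([505, 73, 7, 16, 58], [509.0, 82.4]), ([421, 79, 91, 65, 1830], [475.8, 108.2]), ([2, 107, 16, 13, 28], [9.2, 113.2]), ([240, 190, 14, 27, 214], [246.1, 203.3])]
side [([246, 182, 15, 31, 258], [252.9, 196.9])]
```

View pics/comp.png

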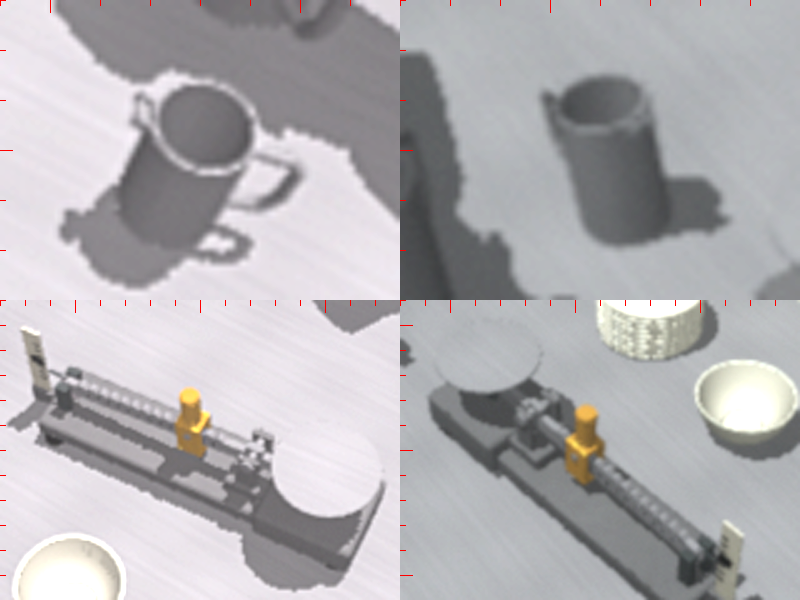

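Run:
```python
from h import *
np.set_printoptions(precision=4,suppress=True)
for nm,a,b,z in [("jug rim",(381.2,245),(160.8,140.6),.105),("pan",(300.8,224.2),(215.4,162.2),.128),("knobtop",(246,192.6),(254.8,184),.18),("plate top",(182.4,167),(313.2,230),.162)]:
    p,e=tri([ray("scene",a),ray("side",b)]);print(nm,p,e,onz("scene",a,z)[:2],onz("side",b,z)[:2])
print("handle",onz("scene",(399.5,252.5),.093),"lip scene",onz("scene",(367.8,239.5),.104),"lip side",onz("side",(148.8,138.8),.104))
print([env.read_camera and 0])
```

```text
jug rim [0.4234 0.3189 0.1012] [np.float64(0.0030427337782010363), np.float64(0.0030427337782010767)] [0.4229 0.3207] [0.4234 0.3111]
pan [0.5001 0.0951 0.1248] [np.float64(0.0010833666476610135), np.float64(0.0010833666476609246)] [0.5009 0.0965] [0.499 0.091]
knobtop [ 0.5174 -0.0855  0.1658] [np.float64(0.002063687492254997), np.float64(0.002063687492254952)] [ 0.5236 -0.0787] [ 0.5107 -0.0985]
plate top [ 0.5415 -0.3032  0.162 ] [np.float64(0.0017897836020662992), np.float64(0.0017897836020661071)] [ 0.5403 -0.302 ] [ 0.5429 -0.3045]
handle [0.4094 0.3749 0.093 ] lip scene [0.4268 0.2805 0.104 ] lip side [0.3962 0.3448 0.104 ]
[0]
```

```bash
cat >> h.py <<'E'
from scipy.spatial.transform import Rotation as Ro
def down(yaw): return (Ro.from_euler('z',yaw)*Ro.from_euler('x',np.pi)).as_rotvec()
def look(name):
    c=env.calibration("wrist");im=env.read_camera("wrist");cv2.imwrite(f"pics/{name}.png",im[:,:,::-1])
    np.savez(f"pics/{name}.npz",K=c["K"],E=c["extrinsics"]);return c,im
E
python3 - <<'E'
from h import *
np.set_printoptions(precision=3,suppress=True)
print("big jug base",onz("scene",(389,217.6),0), onz("scene",(401,186),.15))
for y in (0.19,0.19+np.pi,0.19-np.pi): print(y,env.ik([.423,.317,.30],down(y)))
for y in (0.1,0.1+np.pi): print(y,env.ik([.51,-.086,.25],down(y)),env.ik([.51,-.086,.25],down(y+np.pi/2)))
y=0.19 
env.move_ptp([.423,.317,.30],down(y)); c,im=look("w1")
print(env.get_q(),env.get_time(),c["extrinsics"])
E
```

```text
big jug base [0.253 0.299 0.   ] [0.234 0.289 0.15 ]
0.19 [ 0.432  0.318  1.586 -0.     1.237  0.242]
3.331592653589793 None
-2.951592653589793 None
0.1 [-0.383  0.359  1.678 -0.     1.104 -0.483] [-0.383  0.359  1.678 -0.     1.104 -2.054]
3.241592653589793 [-0.383  0.359  1.678 -0.     1.104  2.658] [-0.383  0.359  1.678  0.     1.104  1.087]
[0.433 0.319 1.586 0.    1.237 0.241] 1.725 [[ 0.982  0.18   0.059  0.408]
 [ 0.19  -0.932 -0.308  0.396]
 [-0.001  0.313 -0.95   0.442]
 [ 0.     0.     0.     1.   ]]
```

View pics/w1.png

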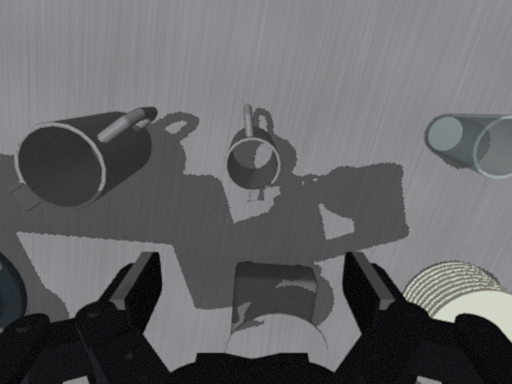

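The wrist view shows the small jug's rim centred near (253,163), about 54 px across, with the handle up to (248,107) and the lip at (262,193). The larger jug is at (62,165), well to the left.

Run:
```python
from h import *
np.set_printoptions(precision=4,suppress=True)
z=np.load("pics/w1.npz");c={"K":z["K"],"extrinsics":z["E"]}
r=onz(0,(253,163),.105,c);print("rim",r,"handle",onz(0,(248,106),.092,c),"lip",onz(0,(262,193),.104,c))
print("width",onz(0,(226,163),.105,c)-onz(0,(280,163),.105,c))
print(tri([ray(0,(253,163),c),ray("scene",(381.2,245)),ray("side",(160.8,140.6))]))
g=cv2.cvtColor(cv2.imread("pics/w1.png"),cv2.COLOR_BGR2GRAY)[125:200,215:292]
e=cv2.Canny(cv2.resize(g,None,fx=4,fy=4,interpolation=cv2.INTER_CUBIC),40,100)
C=[k for k in cv2.findContours(e,cv2.RETR_LIST,cv2.CHAIN_APPROX_NONE)[0] if len(k)>150]
for k in C:
    E=cv2.fitEllipse(k);print(len(k),np.array(E[0])/4+[215,125],np.array(E[1])/4)
```

```text
rim [0.4237 0.3194 0.105 ] handle [0.4071 0.3767 0.092 ] lip [0.4403 0.2871 0.104 ]
width [-0.0578 -0.0112  0.    ]
(array([0.4236, 0.3187, 0.1014]), [np.float64(0.0003183295212113368), np.float64(0.003174979819371714), np.float64(0.002918028158441639)])
156 [255.5821 185.0885] [ 8.7473 31.6625]
189 [221.4086 132.3391] [25.4924 91.2878]
252 [264.3275 154.1305] [14.0247 31.1507]
370 [266.3384 160.8361] [21.1363 43.8895]
158 [268.6269 145.7972] [ 5.4345 18.7556]
274 [216.7321 108.0553] [60.8359 78.7991]
210 [289.623  130.6442] [19.7534 33.9291]
```

Run:
```python
from h import *
np.set_printoptions(precision=3,suppress=True)
x,y=.4237,.319
env.move_ptp([x,y,.15],down(.27))
f0=env.get_contact_force()
print("hit",env.move_l([x,y,.051],rate=.08,until_force=6),env.get_contact_force()-f0)
env.set_gripper(0.055,40);print("w",env.get_gripper_width(),env.get_tool_pos())
env.wait(.2);fa=env.get_contact_force()
env.move_l([x,y,.30],rate=.12);env.wait(.3);fb=env.get_contact_force()
print(fa-f0,fb-f0,"w",env.get_gripper_width(),env.get_time())
env.move_l([.5001,.0951,.30],rate=.15,rot=down(.1));env.wait(.3);print(env.get_contact_force()-f0)
c,im=look("w2")
s=env.read_camera("side");t=env.read_camera("scene")
cv2.imwrite("pics/c2.png",np.hstack([cv2.resize(im,(400,300)),cv2.resize(s[100:280,130:370],(400,300))])[:,:,::-1])
print(env.get_time())
```

```text
hit False [ 0.33  -0.912 -0.027]
w 0.06025513831531555 [0.423 0.319 0.052]
[-2.04  -0.938  5.334] [-1.307 -0.98  -4.458] w 0.059808027555390594 6.8583
[-0.061 -1.234 -2.365]
9.0333
```

View pics/c2.png

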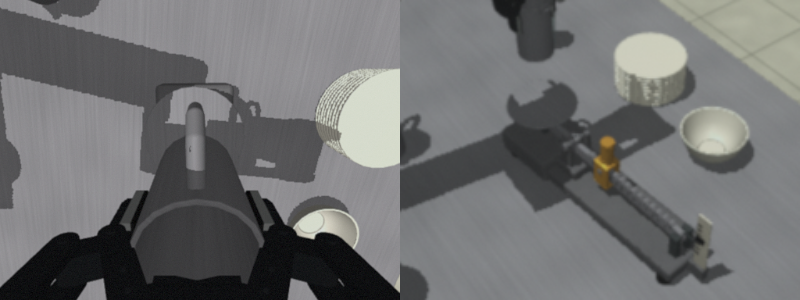

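The jug is held with its handle away from the beam, and the poise and crockery are unmoved. Next I lower it onto the pan.

Run:
```python
from h import *
np.set_printoptions(precision=3,suppress=True)
x,y=.5001,.0951
def F(n=10):
    v=[]
    for _ in range(n): v.append(env.get_contact_force()); env.wait(.02)
    return np.mean(v,0)
env.move_l([x,y,.205],rate=.12);env.wait(.3);fa=F();print(fa)
print(env.move_l([x,y,.160],rate=.02,until_force=6),env.get_tool_pos(),env.get_contact_force()-fa)
env.wait(.2);print(F()-fa)
env.set_gripper(.085);env.wait(.2);print("released",F())
env.move_l([x,y,.33],rate=.15)
env.wait(.2);print(F(),env.get_time())
s=env.read_camera("side");t=env.read_camera("scene")
cv2.imwrite("pics/scene3.png",t[:,:,::-1]);cv2.imwrite("pics/side3.png",s[:,:,::-1])
cv2.imwrite("pics/c3.png",np.hstack([cv2.resize(t[140:275,165:345],(400,300)),cv2.resize(s[110:290,150:390],(400,300),interpolation=cv2.INTER_CUBIC)])[:,:,::-1])
```

```text
[ 0.036  0.096 -3.243]
True [0.5   0.095 0.172] [-1.464 -0.919  7.624]
[-0.679 -0.204  8.815]
released [-0.096 -0.186  0.027]
[-0.142 -0.076  0.009] 14.65
```

View pics/c3.png

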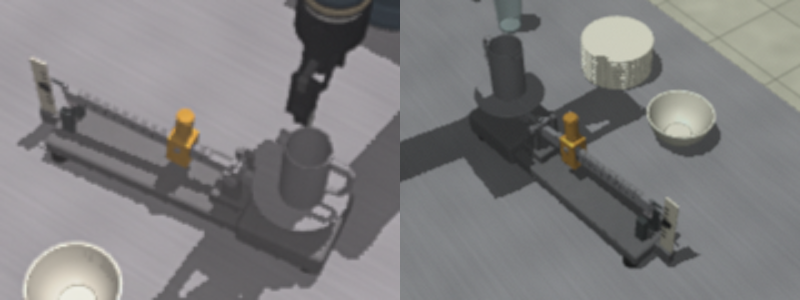

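The jug stands upright on the pan (left panel base near (303,190), pan about (297,194)). The pointer is now high on the plate. The load reads about 3.24 N, or about 330 g, so roughly notch 9. Next I look at the beam from above to get an accurate knob position and axis.

Run:
```python
from h import *
np.set_printoptions(precision=4,suppress=True)
env.move_l([.52,-.21,.34],rate=.25,rot=down(.1))
env.wait(.3)
c,im=look("w3")
m=brass(im);k,l,s,ce=cv2.connectedComponentsWithStats(m);print([(s[i].tolist(),ce[i].round(1).tolist()) for i in range(1,k) if s[i][4]>30])
cv2.imwrite("pics/c4.png",cv2.resize(im[0:270,140:380],(640,720),interpolation=cv2.INTER_CUBIC)[:600,:,::-1])
for n in("scene","side"):
    i=cv2.cvtColor(cv2.imread(f"pics/{n}3.png"),cv2.COLOR_BGR2RGB);m=brass(i);k,l,s,ce=cv2.connectedComponentsWithStats(m);print(n,[(s[i].tolist(),ce[i].round(1).tolist()) for i in range(1,k) if s[i][4]>100])
```

```text
[([245, 12, 32, 54, 1230], [260.5, 36.7])]
scene [([75, 44, 65, 57, 1542], [104.5, 72.1]), ([36, 82, 61, 53, 1866], [68.3, 108.3]), ([438, 85, 74, 53, 1506], [479.1, 108.9]), ([240, 189, 14, 26, 205], [246.7, 201.5])]
side [([246, 177, 15, 34, 282], [252.4, 193.5])]
```

View pics/c4.png

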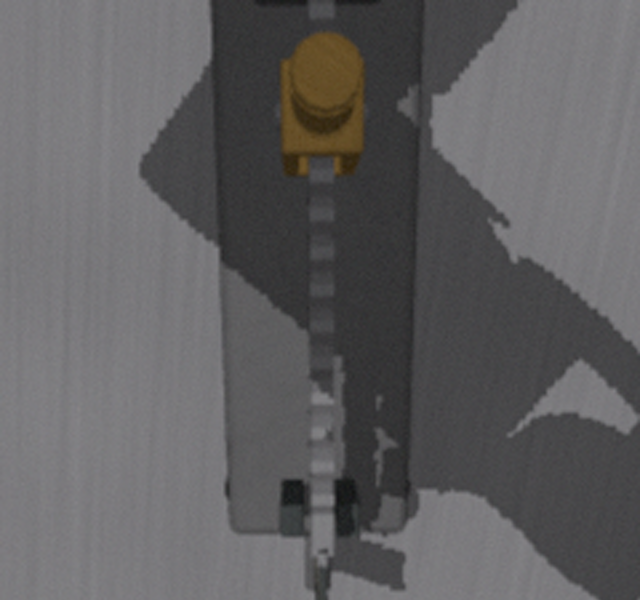

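The wrist view shows the knob top disc at about (327,67) in the crop, which is px (262.6,25). The beam runs straight down at column 322, px 260.7, and the notches are clear.

Run:
```python
from h import *
np.set_printoptions(precision=4,suppress=True)
z=np.load("pics/w3.npz");c={"K":z["K"],"extrinsics":z["E"]}
pan=np.array([.5001,.0951]);
a=onz(0,(260.7,65),.115,c);b=onz(0,(260.7,161.2),.123,c);t=onz(0,(260.2,218),.125,c)
print("beam pts",a,b,t)
u=(a-t)[:2];u/=np.linalg.norm(u);print("axis yaw",np.arctan2(-u[0],u[1]))
uv=(262.6,25.1);k=onz(0,uv,.180,c);print("knob top@.18",k)
print(tri([ray(0,uv,c),ray("side",(254.8,180))]),tri([ray(0,uv,c),ray("scene",(247,191))]))
for p in(k,a,t): d=p[:2]-pan;print("from pan along",-d@u,"lateral",u[0]*d[1]-u[1]*d[0])
# body edges at z .04
for v in(80,180): print("body",onz(0,(140+(212+(218-212)*0)/2.667,v),.04,c))
```

```text
beam pts [ 0.5198 -0.1061  0.115 ] [ 0.531  -0.2098  0.123 ] [ 0.538 -0.28   0.125]
axis yaw 0.1045789542267793
knob top@.18 [ 0.5166 -0.0785  0.18  ]
(array([ 0.5194, -0.0803,  0.1764]), [np.float64(0.0036208520653337206), np.float64(0.003620852065333679)]) (array([ 0.517 , -0.0789,  0.1801]), [np.float64(0.00053564780798149), np.float64(0.0005356478079813951)])
from pan along 0.17441065147081178 lateral 0.0016878691647351542
from pan along 0.20211429212175042 lateral 0.0014384321928885835
from pan along 0.37698042360124306 lateral 0.0014384321928885835
body [ 0.4691 -0.1249  0.04  ]
body [ 0.4785 -0.262   0.04  ]
```

```bash
cat >> h.py <<'E'
YAW=.1046;U=np.array([-np.sin(YAW),np.cos(YAW)])   # +y of scale, towards the pan
def slide(p,z,d,slope,lift=.0055):
    """grip knob at xy p, TCP height z, move d outwards along beam tilted by slope, let go"""
    p=np.array(p);q=p-U*d;r=down(YAW)
    env.set_gripper(.055)
    env.move_ptp([*p,z+.08],r);env.wait(.1);f=env.get_contact_force()
    print("hit",env.move_l([*p,z],rate=.08,until_force=6))
    env.set_gripper(.015,30);print("w",env.get_gripper_width(),env.get_contact_force()-f)
    env.move_l([*p,z+lift],rate=.02);env.wait(.1);print("lifted",env.get_contact_force()-f)
    env.move_l([*q,z+lift+slope*d],rate=.05);env.wait(.1);print("slid",env.get_contact_force()-f,env.get_tool_pos())
    env.move_l([*q,z+.001+slope*d],rate=.02);env.wait(.1);print("low",env.get_contact_force()-f)
    env.set_gripper(.055)
    env.move_l([*q,z+slope*d+.12],rate=.15)
E
python3 - <<'E'
from h import *
np.set_printoptions(precision=3,suppress=True)
z=np.load("pics/w3.npz");c={"K":z["K"],"extrinsics":z["E"]}
e=onz(0,(237,198.7),.04,c)[:2];pan=np.array([.5001,.0951]);k=np.array([.5166,-.0785])
print("body end to pan",-(e-pan)@U,"to knobtop",-(e-k)@U)
r=.300-(-(e-k)@U)+.0054;print("r",r,"notch",(r-.055)/.015)
E
```

```text
body end to pan 0.3818525853461867 to knobtop 0.20747865795835863
r 0.09792134204164137 notch 2.861422802776091
```

Run:
```python
from h import *
np.set_printoptions(precision=3,suppress=True)
k=np.array([.5166,-.0785])-U*.002
slide(k,.139,.090,.08)
env.move_l([.49,-.14,.34],rate=.25);env.wait(1.0)
print(env.get_time())
c,im=look("w5");s=env.read_camera("side");t=env.read_camera("scene")
cv2.imwrite("pics/scene5.png",t[:,:,::-1]);cv2.imwrite("pics/side5.png",s[:,:,::-1])
R=lambda a,w,h:cv2.resize(a,(w,h),interpolation=cv2.INTER_CUBIC)
cv2.imwrite("pics/c5.png",np.vstack([np.hstack([R(t[150:240,170:290],400,300),R(s[150:240,220:340],400,300)]),np.hstack([R(s[205:265,280:360],400,300),R(im[0:240,100:420],400,300)])])[:,:,::-1])
```

```text
hit False
w 0.02367034390694304 [-4.095 -2.006  3.275]
lifted [-3.851 -1.203 -1.743]
slid [-3.719 -0.035 -2.35 ] [ 0.526 -0.17   0.152]
low [-4.509 -0.117 -1.684]
25.1583
```

View pics/c5.png

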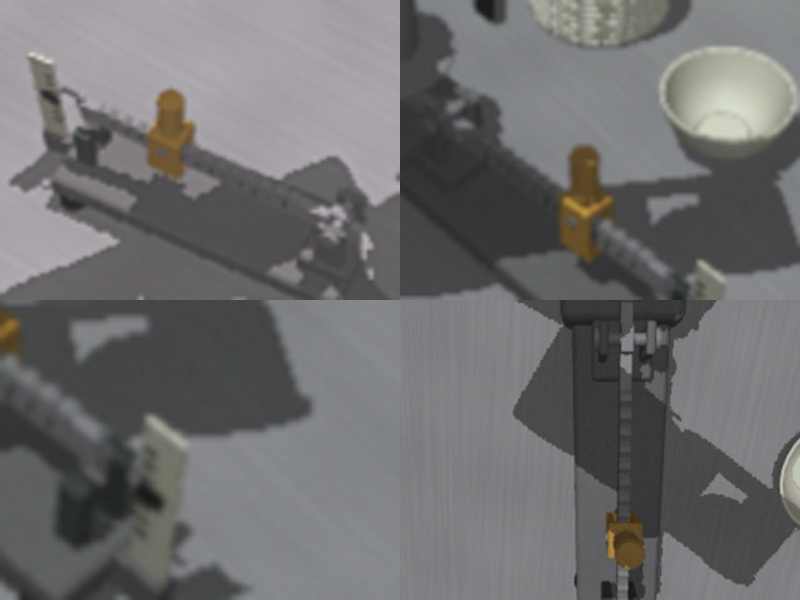

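Run:
```python
from h import *
np.set_printoptions(precision=4,suppress=True)
z=np.load("pics/w5.npz");c={"K":z["K"],"extrinsics":z["E"]}
w=(100+229*.8,247*.8);sc=(221.3,150+98*.3);sd=(220+185*.3,150+154*.3)
print("knob",tri([ray(0,w,c),ray("scene",sc)]),tri([ray(0,w,c),ray("side",sd)]),tri([ray(0,w,c),ray("scene",sc),ray("side",sd)]))
f=onz(0,(282.4,32),.105,c);print("fulcrum",f)
for h in(.173,.18,.187):
    k=onz(0,w,h,c);print(h,k,"r top",-(k-f)[:2]@U)
# pointer: crops around plate for t0,t3,t5
R=lambda a:cv2.resize(a,(260,300),interpolation=cv2.INTER_CUBIC)
row1=[R(cv2.imread(f"pics/scene{i}.png")[155:200,172:211]) for i in(0,3,5)]
row2=[R(cv2.imread(f"pics/side{i}.png")[220:265,287:326]) for i in(0,3,5)]
cv2.imwrite("pics/c6.png",cv2.convertScaleAbs(np.vstack([np.hstack(row1),np.hstack(row2)]),alpha=1.5))
```

```text
knob (array([ 0.5249, -0.1638,  0.1818]), [np.float64(0.0014344195663111281), np.float64(0.0014344195663111802)]) (array([ 0.5276, -0.1652,  0.1764]), [np.float64(0.002353307366732443), np.float64(0.0023533073667323765)]) (array([ 0.5258, -0.1657,  0.1795]), [np.float64(0.0026258565549167646), np.float64(0.0019457258982488715), np.float64(0.0032129259557220594)])
fulcrum [ 0.5091 -0.0009  0.105 ]
0.173 [ 0.5259 -0.1653  0.173 ] r top 0.16527077561416958
0.18 [ 0.5249 -0.1629  0.18  ] r top 0.162821085580213
0.187 [ 0.5239 -0.1606  0.187 ] r top 0.1603713955462564
```

View pics/c6.png

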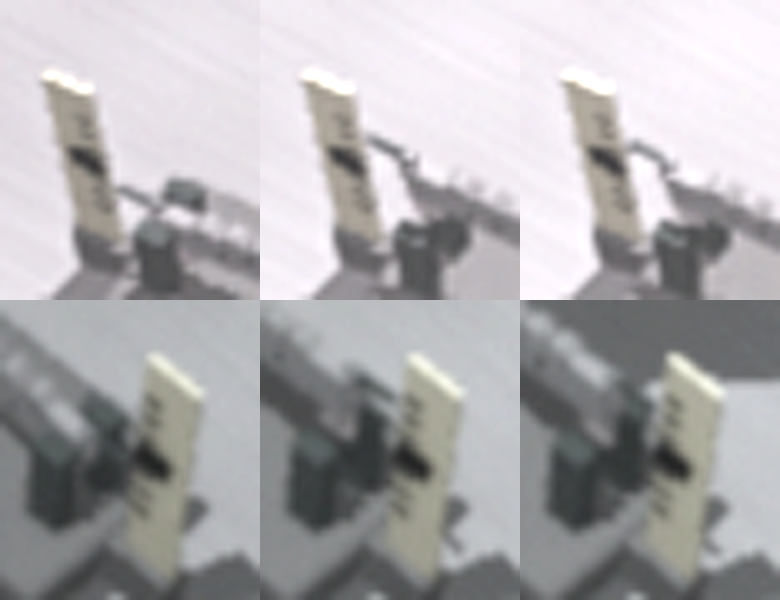

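The pointer tip is at row 188 at the start (lower stop), 136 with the jug on (upper stop) and 148 now. That puts the beam at about +0.043, so the poise goes one notch farther out. Lifting it will let the beam rise about 6.5 mm at the poise.

View pics/c7.png

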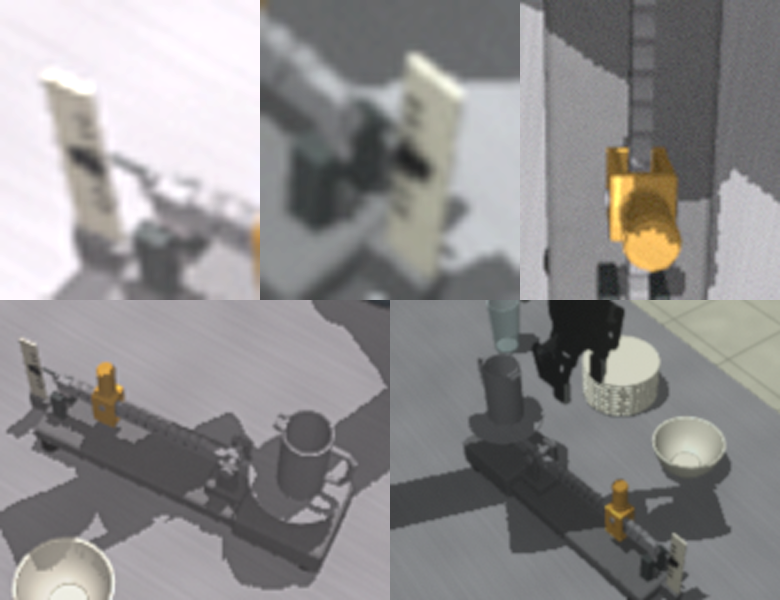

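The pointer tip is now at row ~157, about +0.01, so it is on the band, and the jug still stands on the pan. One thing left to check is that the poise is in a notch and not on a land. I'll look from straight above it and compare the tip rows.

Run:
```python
from h import *
np.set_printoptions(precision=4,suppress=True)
env.move_l([.535,-.262,.225],rate=.2,rot=down(YAW));env.wait(.4)
c,im=look("w8");t=env.read_camera("scene");cv2.imwrite("pics/scene8.png",t[:,:,::-1])
R=lambda a,w,h:cv2.resize(a,(w,h),interpolation=cv2.INTER_CUBIC)
row=[R(cv2.imread(f"pics/scene{i}.png")[165:190,180:200],200,250) for i in(0,3,5,7)]
for r in row: 
    for y in range(0,250,50): cv2.line(r,(0,y),(8,y),(0,0,255),1)
m=brass(im);k,l,s,ce=cv2.connectedComponentsWithStats(m);i=1+np.argmax(s[1:,4]);print(s[i],ce[i])
x,y,w,h,_=s[i];g=im[:,:,::-1][max(0,y-60):y+h+55, max(0,x-85):x+w+85];print(g.shape,max(0,y-60),max(0,x-85))
f=min(800/g.shape[1],350/g.shape[0]);g=cv2.convertScaleAbs(R(g,int(g.shape[1]*f),int(g.shape[0]*f)),alpha=1.6);print(f)
o=np.zeros((600,800,3),np.uint8);o[:250]=np.hstack(row);o[250:250+g.shape[0],:g.shape[1]]=g[:350,:800]
# side: zoomed beam next to poise
b=cv2.convertScaleAbs(R(im[:,:,::-1][0:190,x-5:x+w+5],800-g.shape[1],350),alpha=1.6);o[250:,g.shape[1]:]=b
cv2.imwrite("pics/c8.png",o);print(env.get_time())
```

```text
[ 231   72   44   48 2001] [252.3278  94.8476]
(163, 214, 3) 12 146
2.147239263803681
35.5917
```

View pics/c8.png

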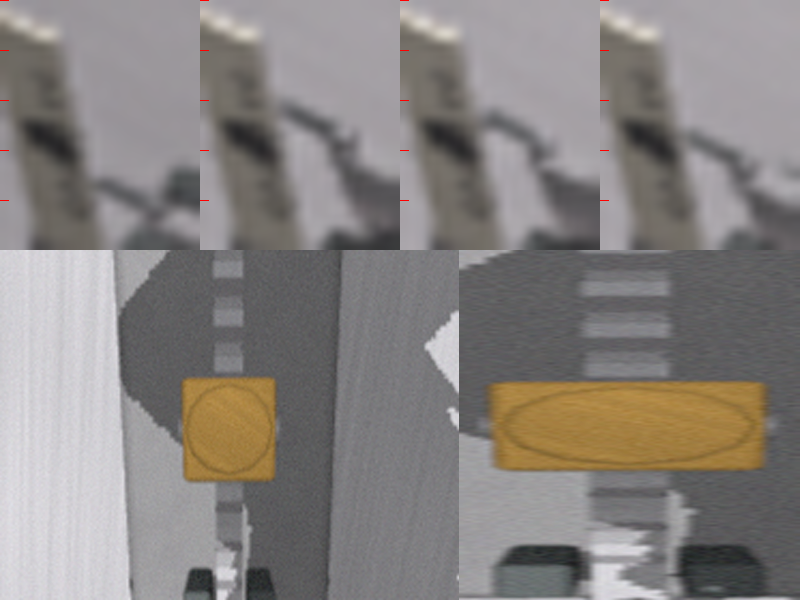

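Run:
```python
from h import *
F=np.array([.5091,-.0009])
def prof(n,uv,th,ss):
    z=np.load(f"pics/{n}.npz");c={"K":z["K"],"extrinsics":z["E"]}
    g=cv2.GaussianBlur(cv2.cvtColor(cv2.imread(f"pics/{n}.png"),cv2.COLOR_BGR2GRAY),(0,0),.6).astype(float)
    r=.15
    for _ in range(4):
        k=onz(0,uv,.173+th*r,c)[:2]-U*.068*th; r=-(k-F)@U
    print(n,"pin r %.1f mm  notch %.2f"%(r*1e3,(r*1e3-55)/15))
    out=[]
    for s in ss:  # mm outward from the pin
        v=[]
        for lat in(-1.5,0,1.5):
            q=k-U*s*1e-3+np.array([U[1],-U[0]])*lat*1e-3
            p=proj(0,np.array([*q,.105+th*(r+s*1e-3)+.003]),c)
            v.append(cv2.getRectSubPix(g.astype(np.float32),(1,1),(float(p[0]),float(p[1])))[0,0])
        out.append(int(np.mean(v)))
    print(" ".join(f"{s}:{o}" for s,o in zip(ss,out)))
prof("w3",(262.6,25.1),.08,range(30,112,2))
prof("w5",(283.2,197.6),.045,range(-95,-18,2))
prof("w8",(146+229/2.147,12+(429-250)/2.147),.015,range(-74,-16,1))
```

```text
w3 pin r 83.4 mm  notch 1.89
30:58 32:63 34:66 36:74 38:75 40:66 42:56 44:57 46:62 48:65 50:69 52:75 54:72 56:60 58:56 60:59 62:65 64:67 66:73 68:74 70:64 72:56 74:59 76:63 78:66 80:70 82:73 84:68 86:59 88:57 90:61 92:65 94:67 96:70 98:71 100:63 102:56 104:60 106:69 108:78 110:105
w5 pin r 165.7 mm  notch 7.38
-95:68 -93:71 -91:75 -89:77 -87:68 -85:59 -83:61 -81:66 -79:69 -77:71 -75:75 -73:73 -71:62 -69:59 -67:64 -65:69 -63:70 -61:74 -59:74 -57:68 -55:59 -53:61 -51:67 -49:69 -47:71 -45:73 -43:71 -41:63 -39:60 -37:65 -35:69 -33:70 -31:72 -29:73 -27:68 -25:60 -23:63 -21:68 -19:68
w8 pin r 188.0 mm  notch 8.87
-74:82 -73:82 -72:82 -71:82 -70:82 -69:82 -68:82 -67:82 -66:82 -65:82 -64:73 -63:61 -62:60 -61:60 -60:60 -59:60 -58:65 -57:70 -56:71 -55:73 -54:79 -53:83 -52:84 -51:84 -50:81 -49:69 -48:61 -47:60 -46:59 -45:60 -44:62 -43:68 -42:71 -41:72 -40:73 -39:79 -38:83 -37:82 -36:82 -35:79 -34:69 -33:61 -32:59 -31:60 -30:60 -29:64 -28:70 -27:72 -26:72 -25:72 -24:77 -23:79 -22:80 -21:81 -20:78 -19:68 -18:62 -17:72
```

Run:
```python
from h import *
tip=lambda th,L=.285:proj("scene",np.array([*(np.array([.5091,-.0009])-U*L),.105+th*L]))
for th in(-.08,-.025,0,.025,.08): print(th,tip(th).round(2))
for n in(0,3,5,7,8):
    g=cv2.cvtColor(cv2.imread(f"pics/scene{n}.png"),cv2.COLOR_BGR2GRAY).astype(float)
    o=[]
    for c in(190,191,192):
        p=g[171:189,c]; w=np.clip(np.median(p)-8-p,0,None); o.append((c,round(float((w*np.arange(171,189)).sum()/max(w.sum(),1e-6)),2)))
    print(n,o); print(g[171:189,190].astype(int).tolist(),g[171:189,191].astype(int).tolist())
```

```text
-0.08 [190.41 184.19]
-0.025 [189.82 181.35]
0 [189.54 180.04]
0.025 [189.26 178.72]
0.08 [188.65 175.78]
0 [(190, 183.53), (191, 183.52), (192, 184.33)]
[151, 151, 152, 153, 151, 149, 151, 153, 155, 155, 154, 139, 95, 123, 154, 156, 148, 138] [152, 151, 151, 150, 151, 149, 150, 151, 153, 154, 153, 144, 104, 101, 147, 158, 158, 155]
3 [(190, 176.96), (191, 176.94), (192, 178.59)]
[159, 160, 161, 162, 148, 96, 102, 158, 166, 165, 163, 161, 160, 162, 161, 164, 157, 147] [161, 159, 159, 161, 157, 123, 85, 130, 160, 165, 162, 162, 162, 162, 161, 163, 166, 164]
5 [(190, 177.79), (191, 177.48), (192, 179.26)]
[163, 163, 165, 165, 162, 136, 101, 137, 169, 170, 166, 165, 165, 165, 164, 166, 159, 149] [165, 161, 163, 164, 164, 154, 113, 110, 160, 168, 167, 164, 164, 165, 164, 168, 170, 167]
7 [(190, 179.6), (191, 179.53), (192, 180.65)]
[163, 163, 165, 163, 163, 162, 162, 138, 103, 136, 167, 166, 166, 164, 165, 166, 159, 149] [163, 163, 163, 162, 162, 162, 164, 155, 115, 109, 159, 166, 165, 165, 165, 167, 169, 167]
8 [(190, 179.4), (191, 179.44), (192, 180.88)]
[166, 166, 166, 167, 166, 166, 163, 132, 89, 138, 170, 170, 168, 168, 167, 170, 162, 152] [167, 165, 166, 165, 165, 166, 167, 155, 100, 105, 164, 169, 169, 169, 166, 170, 172, 170]
```

The beam pattern has the same phase under the poise as in the initial seated view, so it is in a notch. The scene view puts the beam at about +0.02, which is marginal. I'll take an oblique close-up with the wrist camera to measure the tip height against the plate.

Run:
```python
from h import *
np.set_printoptions(precision=3,suppress=True)
H=np.array([U[1],-U[0],0]);Z=np.array([0,0,1.]);tip=np.array([.5396,-.2913,.118])
for s in(1,-1):
  for a in(25,35,45,55):
    for D in(.24,.28,.32):
      al=np.radians(a);z=np.cos(al)*H-np.sin(al)*Z;y=s*(np.sin(al)*H+np.cos(al)*Z);x=np.cross(y,z);R=np.stack([x,y,z],1)
      v=R@np.array([0,np.sin(.318),np.cos(.318)])
      cam=tip+U[1]*0-D*v; tcp=cam+R@np.array([0,.0805,.142])
      q=env.ik(tcp,Ro.from_matrix(R).as_rotvec())
      if q is not None: print(s,a,D,"cam",cam,"tcp",tcp,"q",np.array(q))
print(env.get_q())
```

```text
1 25 0.24 cam [ 0.303 -0.316  0.146] tcp [ 0.464 -0.299  0.159] q [-1.324  0.787  2.196  1.638  1.118  1.746]
1 25 0.28 cam [ 0.263 -0.32   0.151] tcp [ 0.425 -0.303  0.164] q [-1.435  0.78   2.235  1.543  1.134  1.711]
1 25 0.32 cam [ 0.224 -0.324  0.156] tcp [ 0.385 -0.307  0.169] q [-1.55   0.772  2.264  1.438  1.146  1.687]
1 35 0.24 cam [ 0.311 -0.315  0.187] tcp [ 0.473 -0.298  0.172] q [-1.234  0.632  2.142  1.533  0.924  2.025]
1 35 0.28 cam [ 0.273 -0.319  0.199] tcp [ 0.435 -0.302  0.183] q [-1.335  0.598  2.18   1.444  0.959  2.016]
1 35 0.32 cam [ 0.235 -0.323  0.21 ] tcp [ 0.397 -0.306  0.195] q [-1.442  0.563  2.209  1.344  0.998  2.015]
1 45 0.24 cam [ 0.327 -0.314  0.226] tcp [ 0.483 -0.297  0.183] q [-1.128  0.521  2.056  1.306  0.763  2.391]
1 45 0.28 cam [ 0.291 -0.317  0.244] tcp [ 0.447 -0.301  0.201] q [-1.214  0.465  2.089  1.227  0.814  2.401]
1 45 0.32 cam [ 0.255 -0.321  0.262] tcp [ 0.412 -0.305  0.219] q [-1.307  0.409  2.113  1.142  0.875  2.414]
1 55 0.24 cam [ 0.348 -0.311  0.262] tcp [ 0.495 -0.296  0.192] q [-1.015  0.458  1.948  0.956  0.684  2.844]

[... 785 characters left out ...]
4 cam [ 0.432 -0.303  0.332] tcp [ 0.475 -0.298  0.175] q [-1.146  0.535  2.071  1.325  0.764 -0.797]
-1 45 0.28 cam [ 0.414 -0.304  0.368] tcp [ 0.457 -0.3    0.211] q [-1.189  0.446  2.068  1.208  0.815 -0.683]
-1 45 0.32 cam [ 0.396 -0.306  0.404] tcp [ 0.439 -0.302  0.246] q [-1.234  0.359  2.055  1.102  0.881 -0.576]
-1 55 0.24 cam [ 0.471 -0.299  0.348] tcp [ 0.486 -0.297  0.185] q [-1.033  0.465  1.966  0.977  0.679 -0.342]
-1 55 0.28 cam [ 0.459 -0.3    0.386] tcp [ 0.475 -0.298  0.224] q [-1.058  0.384  1.948  0.879  0.753 -0.236]
-1 55 0.32 cam [ 0.448 -0.301  0.424] tcp [ 0.463 -0.299  0.262] q [-1.083  0.307  1.922  0.8    0.836 -0.147]
[-0.643  0.495  1.515 -0.     1.131 -0.747]
```

Run:
```python
from h import *
np.set_printoptions(precision=3,suppress=True)
H=np.array([U[1],-U[0],0]);Z=np.array([0,0,1.])
print("shaker",onz("scene",(141,162),0))
al=np.radians(25);z=np.cos(al)*H-np.sin(al)*Z;y=-(np.sin(al)*H+np.cos(al)*Z);R=np.stack([np.cross(y,z),y,z],1)
env.move_l([.46,-.29,.33],rate=.25)
env.move_ptp([.402,-.306,.215],Ro.from_matrix(R).as_rotvec());env.wait(.3)
c,im=look("w9");print(env.get_time(),env.get_contact_force())
cv2.imwrite("pics/c9.png",cv2.convertScaleAbs(cv2.resize(im[100:250,150:350,::-1],(800,600),interpolation=cv2.INTER_CUBIC),alpha=1.4))
```

```text
shaker [ 0.516 -0.534  0.   ]
37.8917 [-0.253  0.137  0.779]
```

View pics/c9.png

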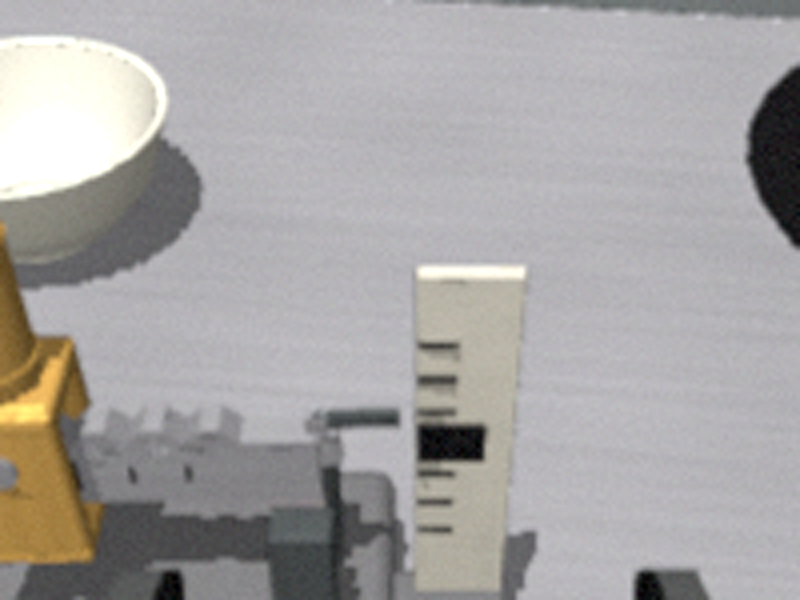

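The close-up shows the pointer at crop row ~416 and the dark band at rows 425–460 (centre 443). So the pointer sits just above the band. I'll convert that to an angle.

Run:
```python
from h import *
z=np.load("pics/w9.npz");c={"K":z["K"],"extrinsics":z["E"]}
H=np.array([U[1],-U[0],0]);F=np.array([.5091,-.0009,.105])
for off in(0,-.003,.003):
  for nm,uv in [("plate top near edge",(470,279)),("plate top far",(470,266)),("band mid",(450,443)),("band top",(450,425)),("band bot",(450,460)),("tip",(398,416)),("ptr root",(332,419))]:
    o,d=ray(0,(150+uv[0]/4,100+uv[1]/4),c);t=((F+off*H-o)@H)/(d@H);p=o+d*t
    print(off,nm,"r %.1f z %.1f"%(-(p-F)[:2]@U*1e3,p[2]*1e3))
```

```text
0 plate top near edge r 308.0 z 158.3
0 plate top far r 307.9 z 162.2
0 band mid r 304.7 z 101.8
0 band top r 304.5 z 108.7
0 band bot r 304.9 z 95.1
0 tip r 290.8 z 112.0
0 ptr root r 273.5 z 110.8
-0.003 plate top near edge r 307.8 z 160.7
-0.003 plate top far r 307.7 z 164.6
-0.003 band mid r 304.6 z 104.9
-0.003 band top r 304.4 z 111.7
-0.003 band bot r 304.7 z 98.3
-0.003 tip r 290.9 z 115.0
-0.003 ptr root r 273.7 z 113.9
0.003 plate top near edge r 308.2 z 155.8
0.003 plate top far r 308.1 z 159.8
0.003 band mid r 304.9 z 98.6
0.003 band top r 304.7 z 105.6
0.003 band bot r 305.1 z 91.8
0.003 tip r 290.8 z 108.9
0.003 ptr root r 273.2 z 107.7
```

Tip height is about 112–113.5 mm, so the beam is at roughly +0.024 to +0.03, right at the band's upper edge and agreeing with the scene estimate. One more notch out should give about −0.014, so I'll move it, allowing for the poise tilting as the beam rises.

Run:
```python
from h import *
np.set_printoptions(precision=3,suppress=True)
zz=np.load("pics/w8.npz");c8={"K":zz["K"],"extrinsics":zz["E"]}
p=onz(0,(252.7,95.4),.178,c8)[:2]-U*.0006;print("knob",p)
q=p-U*.013;r=down(YAW);z=.105+.005+.044+.002-.0187+.002;up=.0100
RV=env.get_tool_rot();P9=env.get_tool_pos()
env.set_gripper(.055);env.move_ptp([.46,-.27,.33],r);env.move_ptp([*p,z+.08],r);env.wait(.1);f=env.get_contact_force()
P=lambda s:print(s,env.get_contact_force()-f,env.get_tool_pos())
print(env.move_l([*p,z],rate=.08,until_force=6));P("at")
env.set_gripper(.015,30);print(env.get_gripper_width());P("grip")
env.move_l([*p,z+up+.0055],rate=.025);env.wait(.3);P("lift")
env.move_l([*q,z+up+.0055+.001],rate=.03);env.wait(.1);P("slid")
env.move_l([*q,z+up+.002],rate=.02);env.wait(.1);P("low")
env.set_gripper(.055)
env.move_l([*q,z+.10],rate=.15)
env.move_l([.46,-.27,.33],rate=.25)
env.move_ptp(P9,RV);env.wait(1.2)
c,im=look("w10");t=env.read_camera("scene");cv2.imwrite("pics/scene10.png",t[:,:,::-1])
print(env.get_time())
H=np.array([U[1],-U[0],0]);F=np.array([.5091,-.0009,.105])
# dark pointer rows, compare w9 and w10 (pointer columns 150+335/4..150+395/4 = 234..248)
for n in("w9","w10"):
    g=cv2.cvtColor(cv2.imread(f"pics/{n}.png"),cv2.COLOR_BGR2GRAY).astype(int)
    for col in(240,244,247,258): print(n,col,"rows192..225",g[192:226,col].tolist())
g=cv2.cvtColor(t,cv2.COLOR_RGB2GRAY);print("scene",g[171:189,190].tolist())
```

```text
knob [ 0.528 -0.188]
False
at [ 0.276 -0.143 -0.516] [ 0.529 -0.188  0.14 ]
0.023173516673399234
grip [-1.562 -2.673  0.546] [ 0.528 -0.188  0.14 ]
lift [-4.688  0.003 -2.777] [ 0.528 -0.187  0.155]
slid [-4.816 -0.585 -2.027] [ 0.529 -0.201  0.156]
low [-4.703 -0.041 -2.384] [ 0.529 -0.2    0.151]
48.3
w9 240 rows192..225 [135, 130, 134, 135, 135, 136, 133, 132, 131, 120, 89, 62, 50, 52, 84, 121, 132, 132, 132, 133, 129, 132, 132, 133, 131, 118, 95, 89, 97, 95, 98, 94, 94, 91]
w9 244 rows192..225 [134, 134, 130, 133, 136, 133, 134, 132, 132, 118, 90, 65, 51, 50, 85, 121, 134, 131, 132, 131, 132, 129, 131, 131, 134, 120, 99, 83, 90, 89, 88, 92, 90, 94]
w9 247 rows192..225 [133, 131, 134, 133, 136, 134, 134, 131, 130, 119, 87, 65, 46, 41, 86, 119, 136, 133, 131, 133, 129, 132, 131, 130, 132, 132, 125, 106, 83, 74, 71, 73, 70, 65]
w9 258 rows192..225 [127, 107, 61, 55, 88, 105, 120, 127, 125, 115, 78, 54, 88, 86, 49, 16, 11, 11, 14, 15, 13, 12, 18, 72, 100, 79, 48, 99, 124, 126, 125, 128, 98, 61]
w10 240 rows192..225 [134, 131, 130, 133, 136, 135, 132, 132, 132, 132, 133, 132, 133, 133, 134, 133, 133, 111, 70, 57, 44, 70, 111, 131, 132, 113, 84, 86, 96, 92, 93, 96, 95, 89]
w10 244 rows192..225 [132, 131, 135, 135, 136, 132, 132, 130, 130, 129, 132, 131, 131, 134, 134, 133, 131, 110, 73, 58, 48, 68, 112, 133, 133, 115, 88, 88, 89, 91, 90, 89, 91, 89]
w10 247 rows192..225 [132, 132, 132, 134, 137, 134, 134, 132, 130, 127, 133, 131, 131, 134, 132, 131, 130, 110, 67, 57, 48, 67, 112, 131, 133, 131, 124, 107, 81, 70, 68, 66, 66, 66]
w10 258 rows192..225 [127, 106, 60, 64, 97, 103, 116, 126, 125, 116, 79, 57, 84, 85, 45, 9, 18, 7, 8, 18, 10, 10, 22, 71, 100, 78, 54, 99, 122, 122, 125, 122, 95, 52]
scene [96, 96, 95, 96, 94, 94, 96, 96, 97, 92, 81, 83, 95, 96, 96, 98, 101, 101]
```

The pointer is now at row 211.8, inside the band (206–215), shifted by exactly one notch's worth. Last I check notch phase from above and the jug, then hand in.

Run:
```python
from h import *
np.set_printoptions(precision=3,suppress=True)
env.move_ptp([.46,-.27,.33],down(YAW));env.move_l([.536,-.277,.235],rate=.2,rot=down(YAW));env.wait(.4)
c,im=look("w11")
m=brass(im);k,l,s,ce=cv2.connectedComponentsWithStats(m);i=1+np.argmax(s[1:,4]);x,y,w,h,_=s[i];print(s[i])
uv=(x+w/2,y+h/2);th=-.01;F=np.array([.5091,-.0009])
k=onz(0,uv,.171,c)[:2]-U*.068*th;r=-(k-F)@U;print("r",r*1e3,(r*1e3-55)/15)
g=cv2.GaussianBlur(cv2.cvtColor(im,cv2.COLOR_RGB2GRAY),(0,0),.6).astype(np.float32)
o=[]
for sm in range(-74,-16):
    q=k-U*sm*1e-3;p=proj(0,np.array([*q,.105+th*(r+sm*1e-3)+.003]),c);o.append(f"{sm}:{int(cv2.getRectSubPix(g,(1,1),(float(p[0]),float(p[1])))[0,0])}")
print(*o)
env.move_l([.46,-.27,.33],rate=.25);env.wait(.3)
t=env.read_camera("scene");a=cv2.imread("pics/scene7.png")[:,:,::-1]
d=np.abs(t.astype(int)-a).max(2)
print("jug area change",d[205:250,280:330].mean(),"crockery",[d[y0:y1,x0:x1].mean().round(1) for y0,y1,x0,x1 in((250,290,175,220),(290,350,230,290),(315,355,345,385),(130,170,125,155))],env.get_gripper_width(),env.get_contact_force(),env.get_time())
print("scene tip col190",cv2.cvtColor(t,cv2.COLOR_RGB2GRAY)[171:189,190].tolist())
```

```text
[ 233   73   41   45 1770]
r 202.17161267281693 9.811440844854463
-74:83 -73:83 -72:83 -71:83 -70:83 -69:83 -68:83 -67:83 -66:83 -65:82 -64:81 -63:75 -62:59 -61:59 -60:58 -59:57 -58:59 -57:65 -56:70 -55:72 -54:72 -53:76 -52:79 -51:80 -50:80 -49:80 -48:72 -47:59 -46:58 -45:58 -44:58 -43:60 -42:66 -41:71 -40:72 -39:72 -38:73 -37:78 -36:79 -35:79 -34:77 -33:70 -32:60 -31:58 -30:59 -29:58 -28:63 -27:69 -26:73 -25:72 -24:73 -23:76 -22:77 -21:78 -20:78 -19:76 -18:68 -17:60
jug area change 9.313777777777778 crockery [np.float64(9.3), np.float64(2.4), np.float64(2.6), np.float64(2.6)] 0.05490322469597558 [-1.036 -0.616  0.661] 51.7667
scene tip col190 [161, 161, 161, 161, 160, 159, 162, 163, 161, 130, 83, 132, 165, 165, 162, 159, 144, 142]
```

Run:
```python
from h import *
t=env.read_camera("scene")[:,:,::-1].copy();a=cv2.imread("pics/scene7.png")
for n,(x,y,w,h) in dict(jug=(288,195,38,45),bowl=(172,245,52,55),plates=(228,285,64,70),tumbler=(345,312,40,48),shaker=(125,130,30,50)).items():
    R=cv2.matchTemplate(t[y-8:y+h+8,x-8:x+w+8],a[y:y+h,x:x+w],cv2.TM_CCOEFF_NORMED);_,m,_,l=cv2.minMaxLoc(R);print(n,round(m,3),(l[0]-8,l[1]-8))
env.hand_in();print(env.get_time())
```

```text
jug 0.797 (0, -1)
bowl 0.862 (0, 0)
plates 1.0 (0, 0)
tumbler 1.0 (0, 0)
shaker 1.0 (0, 0)
the job is handed in; nothing more can be done
the job is handed in; nothing more can be done
```

I set the smaller jug in the middle of the pan, moved the brass poise out in three moves, and handed in at about 52 s. No verdict came back, but every final check had the pointer on the centre band.

- **Jug:** I lowered it onto the pan under force control and let it go. It weighs about 330 g. The last picture match shows it still standing where I left it, 1 px higher, as expected from the pan's float.
- **Poise:** It is clear of the fingers and sits near notch 10. Measured from above it reads 9.8. The beam's notch pattern lines up with the starting, seated view to about 2 mm, so I take it as seated; I did not measure its height directly.
- **Beam angle:** One notch nearer the fulcrum, the pointer read about +0.024 to +0.03 rad, at the upper edge of the band, so I moved it one more notch out. The checks disagree somewhat on where it now rests:
  - The wrist close-up gives about −0.007 to −0.0175 rad.
  - The coarser scene camera gives about −0.015 to −0.028 rad, so its lower end falls just outside the ±0.025 limit.
- **Crockery:** The plates, bowl, tumbler and shaker show no shift in the last picture. The jug and bowl matches were weaker (0.80 and 0.86), probably because of the arm's shadow.
- **Viewing limit:** I had used all 12 pictures by then, so the final jug and crockery checks were by computed image matching, not by eye.

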